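Bring the label printer back into service

TASK

A fresh roll has been loaded in the label printer; put it back into service, using light touches only, in this order: press its open black cover down until it is fully shut, then switch the power strip on by pressing down the raised half of its red rocker switch, and then tap the blue feed button fully down and let it come back up, so that one label advances. The cover must be shut before the power comes on, and the feed button is pressed only once the power is on. Press gently, do not grip, lift or shove the printer or the power strip, and leave the other things on the desk where they are.

Things in the scene. Friction and masses are not known exactly. Their poses are not given: they have to be found in the camera images.
- printer: Grey label printer, 200 mm deep (its x), 124 mm wide (its y), about 1.2 kg, loose on rubber feet. Origin: centre of its underside, on the table; z up; -x is its front, towards the robot within 20 degrees. The front 56 mm is a flat deck 80 mm high with the blue feed button; behind it lies the black cover, whose hinge line runs along y at x = +90 mm, 83 mm up.
- cover (a joint): Opening of the printer's black cover, rad: 0 = fully shut; starts at 0.35 to 0.7. A panel 128 mm wide reaching 140 mm from the hinge at the back to its front edge, which stands up when open; amber window in it. It stays where it is left, and swings shut under about 1 N pressed straight down 85 mm from the hinge. Shut, its top is 96 mm above the table.
- cover_press (a point): Point on the cover's top face, on its centre line, 85 mm from the hinge; moves with the cover. With the cover shut it is at printer x = +5 mm, y = 0, 96 mm above the table. Pressing straight down at that x, y from above meets the panel at any starting angle and swings it shut.
- feed_top (a point): Centre of the top face of the blue feed button (19 mm along the printer's x, 26 mm along its y), at printer x = -84 mm, y = 0, 86.5 mm above the table when released. It is pressed straight down.
- feed (a joint): How far the feed button is pushed down, in m: 0 = released, 0.004 = fully down. Spring: starts to move at 1.2 N, fully down at 3.6 N, comes back when let go.
- strip: Black power strip, 317 mm long (its y), 63 mm wide (its x), top face 31 mm above the table, loose, about 0.6 kg. Origin: centre of its underside, on the table; z up. The end with the red rocker switch (its -y end) points to the robot, within 20 degrees; its +x side is then on the robot's right. In the socket at the far end sits the printer's white plug-in supply, 69 mm high above the table.
- switch_on (a point): Top centre of the red rocker's half that stands proud while off: strip x = +7.5, y = -108, z = 36 mm; fixed to the strip, does not sink with the rocker. The rocker spans x -12 to +12 mm, 12 mm in y, and tips about a line along y at x = 0, z = 28 mm. As the proud half sinks the other rises as high, so press the outer part (x = +12 mm and beyond) and keep off the other half.
- strip_switch (a joint): Tilt of the rocker in rad: 0.349 = off (it starts there or within 0.014 of it), 0.175 = its top level, 0 = fully on. It takes about 1 N at the outer part of the proud half, more nearer the middle, and stays where it is left: half way is not on. Full travel is about 4 mm at the outer edge, whose top is then 32 mm above the table, 1 mm over the strip's top face.
- phone: Black phone, 149x73x8 mm, lying on the table between the robot and the work; leave it. Origin at the centre of its underside.
- scissors: Scissors with blue handles, 199x87x9 mm, at the left of the table; leave them. Origin at the centre of the underside.
- notebook: White spiral notebook, 210x152x13 mm, at the right; leave it. Origin at the centre of its underside.
- roll: Spare roll of white labels, 60 mm across and 57 mm high, standing on its end behind the work; leave it. Origin at the centre of its underside.

How it is judged:
By the outcome, as a careful person would: the job done as asked, in the order asked, and still so for the second after the job is handed in, with the robot touching nothing.
It also fails if it takes over 56 s, if anything falls off the work surface, if the arm or the gripper's body presses on something with over 40 N, if the wrist force passes 120 N, or if a joint passes its speed limit or range.

ROBOT

A 6-joint arm with a two-finger parallel gripper is mounted at the origin on a cart in front of the work surface, level with it; the furniture and walls round the work are solid. World frame = base frame: x ahead of the robot, y to its left, z up, the work surface at z = 0. Lengths are in mm, angles in rad, forces in N, time in s.
With the tool pointing down it reaches from about 275 to 750 mm from the base axis. Payload 10.2 kg.
Tool frame: the origin (TCP) lies at the very end of the fingers, on their centre line; the grasp point (between the pads) lies 19 mm behind it; z points along the fingers, y is the line along which they close (so a half turn about z gives the same grasp; the last joint's range is limited). The gripper opens to 85 mm and grips with 20 to 120 N. Pads are 22 mm wide; open, the fingers measure 114 mm over their backs; the gripper's body (76 mm by 85 mm) begins 54 mm behind the grasp point. The pads swing forward as they close: fully open they stand 13 mm farther back than shut.
Start: joints at [-1.436, 0.313, 1.498, -0, 1.331, -0.223], TCP at [183.85, -491.762, 231.294] pointing down, gripper open.
Joint ranges: [-2.94, 2.94], [-0.97, 2.17], [0.19, 2.56], [-1.23, 4.37], [0.02, 3.11], [-2.88, 2.88]. Speed limits (rad/s): [2.39, 2.39, 3.01, 3.14, 3.14, 3.14].

INTERFACE

Orientations are given as a unit quaternion [w, x, y, z].
In Python, from rig import telemetry, optics, ctrl gives the robot as it stands.
- The arm moves only by the tool servo_tool, never from a script. Its argument "deltas" is a list of rows, each a list of 3 entries, a list of its own where there are three numbers: the shift along the tool's x, y, z in units of 20 cm (1.0 is 20 cm), then the turn, a rotation vector about the tool's x, y, z in units of 90 degrees (1.0 is 90 degrees), then the opening, from 0 (shut) to 1 (fully open). A call has 1 to 8 rows; each row shifts and turns the commanded pose from where the row before left it, along the tool's axes as they then stand; what a row does not reach is not made up. A row lasts 1/10 s, in which the tool goes at most 50 mm and 8.59 degrees, less where a joint would pass 70% of its speed; a pose out of reach is approached as far as the arm can. A call with a number of a shift or a turn outside -1 to 1 is refused whole. A call with a gripper value outside its range is refused whole. The fingers move at their own pace and stop on an object; "squeeze" is the grip in N (left out, the last holds). Time passes only in rows, so rows that do not move let the fingers close. It gives the time, the measured TCP pose, the force, the opening and the grip force at its end, in the units of the state.
- telemetry.sense(): the state, without advancing time (a new reading comes with each control period).
- optics.capture(name): name is "scene" or "side" or "wrist"; returns the picture (420x560x3 uint8, blue, green, red); there is no depth.
- optics.camera_model(name): a dict with "vfov" (degrees; the focal length in pixels is half the picture's height over the tangent of half this angle, whatever the lens; pixels are square), "cx", "cy" (the principal point, pixels), "dist" ([k1, k2, p1, p2, k3] as OpenCV has them; the pictures are not rectified), "R" (3x3) and "t" (3): a world point X has camera coordinates R X + t; the wrist camera has in their place "mount" (4x4, takes a point from camera to tool coordinates, whose origin is the TCP and whose axes are the flange's). Camera axes: x right, y down, z forward; pixel columns grow to the right and rows downward; lengths in mm; the calibration is good to about 2 mm. A picture is of the moment at which its call begins: read the wrist's pose just before it. camera_model takes no time and is no camera call.
- ctrl.finish_job(): hands the job in; it is judged then, once.
The state is a dict: "time_s": time; "joints": joint angles; "dq": joint speeds; "tau": joint torques, N m; "eef_pos": TCP position; "ee_rot": TCP orientation; "force": force on the tool from outside, world axes, zero at the start; "wrist_torque": the same for the moment, N m; "grip_width": opening from 0.0 (shut) to 1.0 (fully open); "grip_force": force on a finger pad.
Only numpy, scipy, OpenCV 4.12 (cv2) and the standard library are available. Lean on these libraries where they do the work, as an engineer would, in place of code of your own. Each camera call takes 0.05 s, during which the arm holds its last target. There are 200 camera calls.

## Working session

There is one attempt and no reset: what is moved stays moved. The work goes in short steps, Python scripts to look and compute and a tool call to move; the robot and the scene stay as the last step left them, time stands still between calls to the robot, and variables do not carry over. Pictures are saved under pics/ and viewed, at most 10 in all, crops included, and the job is handed in when it is done.

Besides the shell and the picture viewer there is one more tool, called after "Request:" in YAML: its name, and indented under it one key for each argument. servo_tool: Moves the arm, as the interface text tells. Its arguments: {"type":"object","properties":{"deltas":{"type":"array"},"squeeze":{"type":"number"}},"required":["deltas"]}

```bash
mkdir -p pics; ls
cat > h.py <<'E'
import numpy as np, cv2
from rig import telemetry, optics, ctrl
def K(m):
    f=210/np.tan(np.radians(m["vfov"])/2); return np.array([[f,0,m["cx"]],[0,f,m["cy"]],[0,0,1]])
def ray(name,uv):
    m=optics.camera_model(name); R=np.array(m["R"]);t=np.array(m["t"])
    p=cv2.undistortPoints(np.array([[uv]],float),K(m),np.array(m["dist"],float))[0,0]
    return -R.T@t, R.T@np.array([p[0],p[1],1])
def onz(name,uv,z):
    c,d=ray(name,uv); return c+d*(z-c[2])/d[2]
def proj(name,X):
    m=optics.camera_model(name)
    return cv2.projectPoints(np.array(X,float).reshape(-1,3),cv2.Rodrigues(np.array(m["R"],float))[0],np.array(m["t"],float),K(m),np.array(m["dist"],float))[0][:,0]
E
python3 - <<'E'
from h import *
for n in("scene","side"):
    im=optics.capture(n); cv2.imwrite(f"pics/{n}0.png",cv2.resize(im,(784,588),interpolation=cv2.INTER_CUBIC)); cv2.imwrite(f"pics/{n}_raw.png",im)
    m=optics.camera_model(n); print(n,m["vfov"],m["dist"],-np.array(m["R"]).T@np.array(m["t"]))
s=telemetry.sense(); print(s["time_s"],s["eef_pos"],s["ee_rot"],s["force"],s["grip_width"])
E
```

```text
pics
scene 50.88624029182623 [-0.11571935  0.          0.          0.          0.        ] [-539.17472487  681.47096867  954.37578245]
side 48.52458326678328 [-0.03621367  0.          0.          0.          0.        ] [  -43.25076045 -1229.79214273   612.21528101]
0.1 [ 183.82512247 -491.52609729  230.79713175] [-5.85044820e-04  9.84045459e-01  1.77916247e-01  4.60971722e-05] [-0.48281698 -0.60559555  0.1971107 ] 1.0019459275738725
```

View pics/scene0.png

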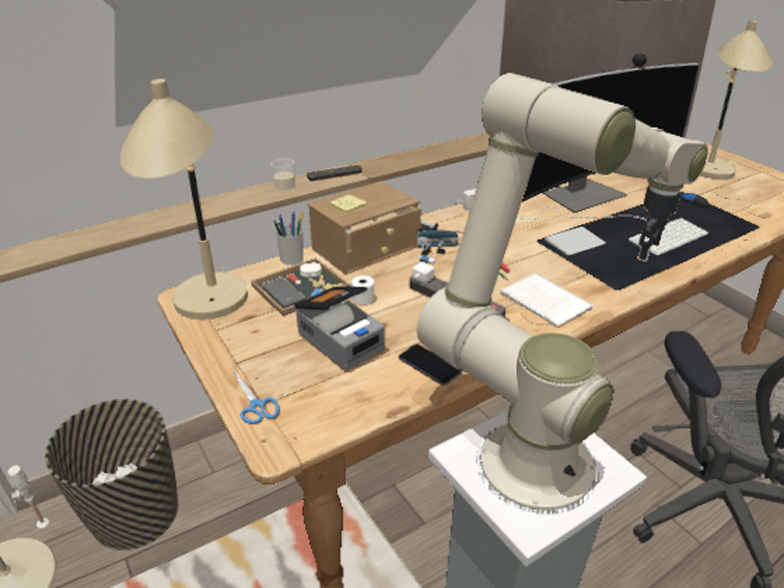

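View pics/side0.png

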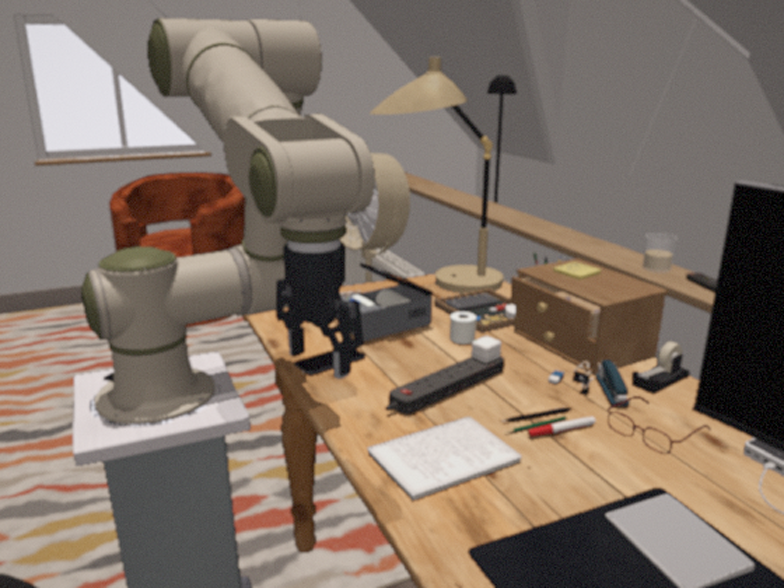

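The scene picture shows the printer around (340,330) with its cover open. The side picture shows the strip from (400,400) to (500,360), with the red rocker near (407,392). Next I'll get rough positions and the wrist camera mount.

Run:
```python
from h import *
np.set_printoptions(precision=3,suppress=True)
s=1/1.4
print("rocker",onz("side",(407*s,392*s),33))
for p in [(345,366),(384,347),(298,330)]: print("printer base?",onz("scene",(p[0]*s,p[1]*s),0))
for p in [(362,338),(372,333)]: print("button?",onz("scene",(p[0]*s,p[1]*s),86))
print("strip far plug",onz("side",(487*s,345*s),69))
m=optics.camera_model("wrist");print(m)
im=optics.capture("scene");c=im[185:275,200:350];cv2.imwrite("pics/c1.png",cv2.resize(c,None,fx=5,fy=5,interpolation=cv2.INTER_CUBIC))
```

```text
rocker [ 428.208 -248.581   33.   ]
printer base? [464.084 179.086   0.   ]
printer base? [475.444  63.66    0.   ]
printer base? [651.872 212.825   0.   ]
button? [438.722 144.44   86.   ]
button? [442.544 115.617  86.   ]
strip far plug [ 636.481 -191.88    69.   ]
{'vfov': 60.887906225395284, 'cx': 281.5648417075137, 'cy': 203.21624899893666, 'dist': array([-0.007,  0.   ,  0.   ,  0.   ,  0.   ]), 'mount': array([[  -0.   ,   -0.954,   -0.298,   77.713],
       [   1.   ,   -0.001,    0.001,   -1.185],
       [  -0.001,   -0.298,    0.954, -142.569],
       [   0.   ,    0.   ,    0.   ,    1.   ]])}
```

View pics/c1.png

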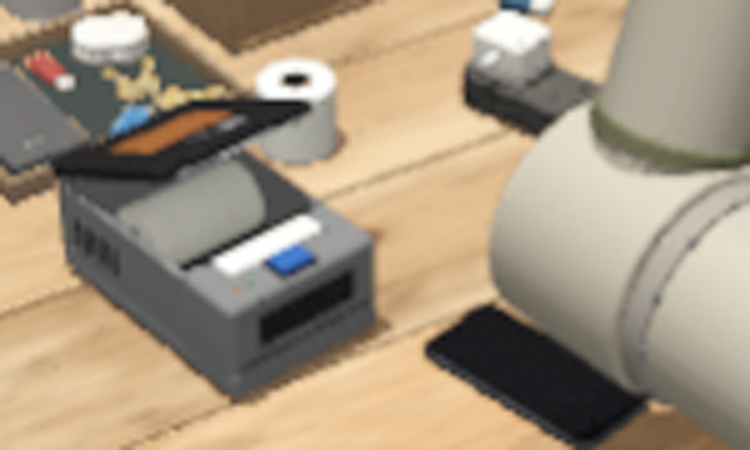

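The crop shows the blue button at crop (290,257), the front base corners at (238,398) and (375,322), and the open cover. I'll close the fingers and move to a survey pose near the strip.

Request:
servo_tool:
  deltas:
    - [[0.13,-0.07,-0.03],[0,0,0],0]
    - [[0.2,-0.11,-0.04],[0,0,0],0]
    - [[0.2,-0.11,-0.04],[0,0,0],0]
    - [[0.2,-0.11,-0.04],[0,0,0],0]
    - [[0.2,-0.11,-0.04],[0,0,0],0]
    - [[0.2,-0.11,-0.04],[0,0,0],0]
    - [[0.2,-0.11,-0.04],[0,0,0],0]
    - [[0.2,-0.11,-0.04],[0,0,0],0]
  squeeze: 20

```text
time_s: 0.95
eef_pos: [412.5, -225.5, 293.6]
ee_rot: [-0.0, 0.984, 0.178, -0.0]
force: [-0.2, -1.5, 0.3]
grip_width: -0.003
grip_force: 0.0
```

Request:
servo_tool:
  deltas:
    - [[0.05,-0.02,-0.02],[0,0,0],0]
    - [[0,0,0],[0,0,0],0]
    - [[0,0,0],[0,0,0],0]

```text
time_s: 1.25
eef_pos: [419.1, -220.6, 296.9]
ee_rot: [-0.0, 0.984, 0.178, -0.0]
force: [0.6, 0.1, -0.1]
grip_width: -0.0
grip_force: 0.0
```

```bash
cat >> h.py <<'E'
from scipy.spatial.transform import Rotation as Ro
def wsnap(fn):
    s=telemetry.sense(); im=optics.capture("wrist")
    np.savez(fn+".npz",p=s["eef_pos"],q=s["ee_rot"]); cv2.imwrite(fn+"_raw.png",im)
    cv2.imwrite(fn+".png",cv2.resize(im,(784,588),interpolation=cv2.INTER_CUBIC)); return s
def wcam(fn):
    d=np.load(fn+".npz"); q=d["q"]; T=np.eye(4); T[:3,:3]=Ro.from_quat([q[1],q[2],q[3],q[0]]).as_matrix(); T[:3,3]=d["p"]
    return T@np.array(optics.camera_model("wrist")["mount"])
def wonz(fn,uv,z):
    m=optics.camera_model("wrist"); C=wcam(fn)
    p=cv2.undistortPoints(np.array([[uv]],float),K(m),np.array(m["dist"],float))[0,0]
    d=C[:3,:3]@np.array([p[0],p[1],1]); c=C[:3,3]; return c+d*(z-c[2])/d[2]
def wproj(fn,X):
    m=optics.camera_model("wrist"); I=np.linalg.inv(wcam(fn))
    return cv2.projectPoints(np.array(X,float).reshape(-1,3),cv2.Rodrigues(I[:3,:3])[0],I[:3,3],K(m),np.array(m["dist"],float))[0][:,0]
E
python3 - <<'E'
from h import *
s=wsnap("pics/w1"); print(s["time_s"],s["eef_pos"],s["ee_rot"],s["grip_width"],s["force"])
E
```

```text
1.25 [ 419.06398577 -220.58809213  296.85477581] [-1.64632560e-04  9.84075269e-01  1.77751767e-01 -3.83701155e-04] -2.9463719360304887e-05 [ 0.56827143  0.07024629 -0.08701373]
```

View pics/w1.png

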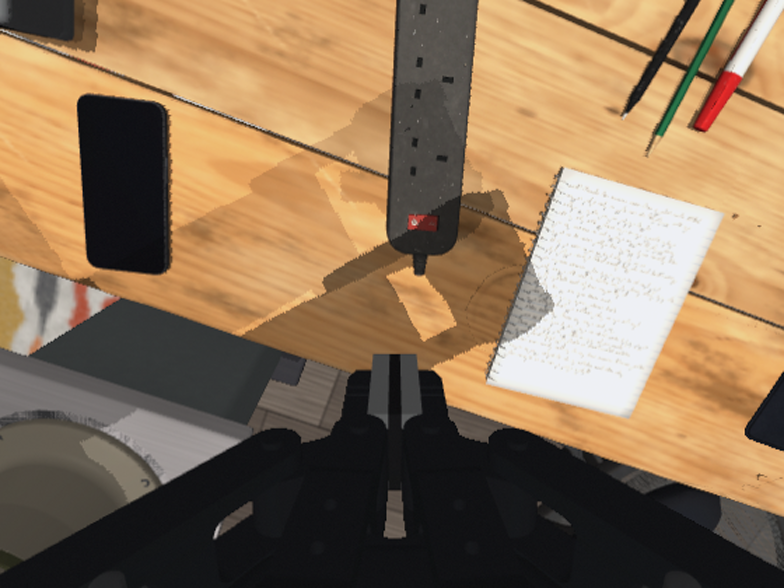

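The rocker is at (422,223) in w1 and the strip edges are clear. The closed tip is about 14 mm wide along tool y. I'll crop in on the rocker.

Run:
```python
from h import *
im=cv2.imread("pics/w1_raw.png")[0:200,250:370]; c=cv2.resize(im[100:200],None,fx=6,fy=6,interpolation=cv2.INTER_CUBIC); cv2.imwrite("pics/w1c.png",c[:,:720])
```

```text
(no output)
```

View pics/w1c.png

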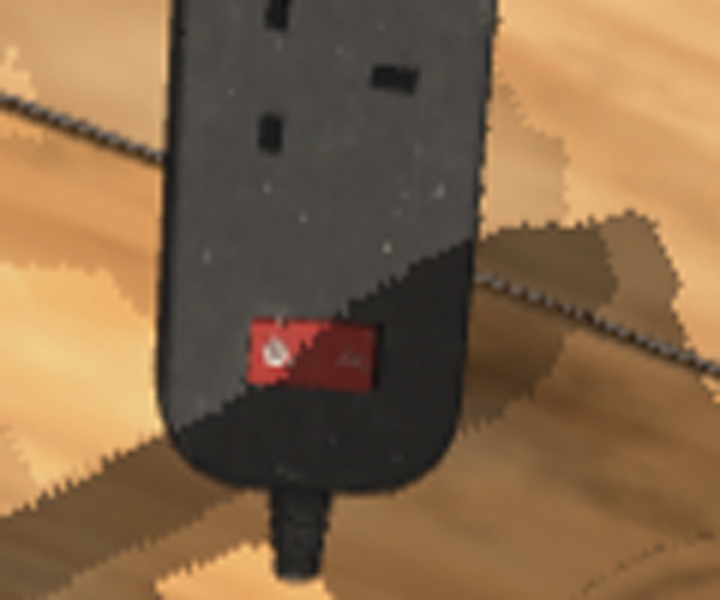

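The crop shows the rocker from (250,352) to (377,357), with the strip's near end at y≈492. Next I'll go over the printer for a view.

Request:
servo_tool:
  deltas:
    - [[0.1,-0.18,-0.02],[0,0,0],0]
    - [[0.1,-0.18,-0.02],[0,0,0],0]
    - [[0.1,-0.18,-0.02],[0,0,0],0]
    - [[0.1,-0.18,-0.02],[0,0,0],0]
    - [[0.1,-0.18,-0.02],[0,0,0],0]
    - [[0.1,-0.18,-0.02],[0,0,0],0]
    - [[0.1,-0.18,-0.02],[0,0,0],0]
    - [[0.1,-0.18,-0.02],[0,0,0],0]

```text
time_s: 2.1
eef_pos: [468.7, 106.1, 329.2]
ee_rot: [0.0, 0.984, 0.177, -0.0]
force: [0.5, -0.8, -0.1]
grip_width: -0.002
grip_force: 0.0
```

Request:
servo_tool:
  deltas:
    - [[0,0,0],[0,0,0.07],0]
    - [[0,0,0],[0,0,0.07],0]
    - [[0,0,0],[0,0,0],0]
    - [[0,0,0],[0,0,0],0]

```text
time_s: 2.5
eef_pos: [468.7, 104.8, 329.0]
ee_rot: [0.0, 0.998, 0.069, -0.0]
force: [-0.0, 1.5, -0.6]
grip_width: -0.004
grip_force: 0.0
```

Run:
```python
from h import *
np.set_printoptions(precision=1,suppress=True)
o=lambda x,y:(250+x/6,100+y/6)
f="pics/w1"
for n,p,z in [("rockC",o(313,355),34),("rockL",o(250,352),32),("rockR",o(377,358),36),("eL0",o(180,0),31),("eL1",o(165,350),31),("eR0",o(490,0),31),("eR1",o(467,340),31),("eLtop",(398/1.4,2/1.4),31),("eRtop",(477/1.4,2/1.4),31),("end",o(315,490),15)]: print(n,wonz(f,p,z))
s=wsnap("pics/w2"); print(s["time_s"],s["eef_pos"],s["ee_rot"])
```

```text
rockC [ 430.  -240.2   34. ]
rockL [ 426.1 -229.    32. ]
rockR [ 434.1 -251.6   36. ]
eL0 [ 482.2 -193.8   31. ]
eL1 [ 420.6 -213.6   31. ]
eR0 [ 502. -247.   31.]
eR1 [ 442.6 -267.2   31. ]
eLtop [ 574.4 -164.2   31. ]
eRtop [ 594.6 -218.1   31. ]
end [ 401.5 -253.    15. ]
2.5 [468.7 104.8 329. ] [ 0.   1.   0.1 -0. ]
```

View pics/w2.png

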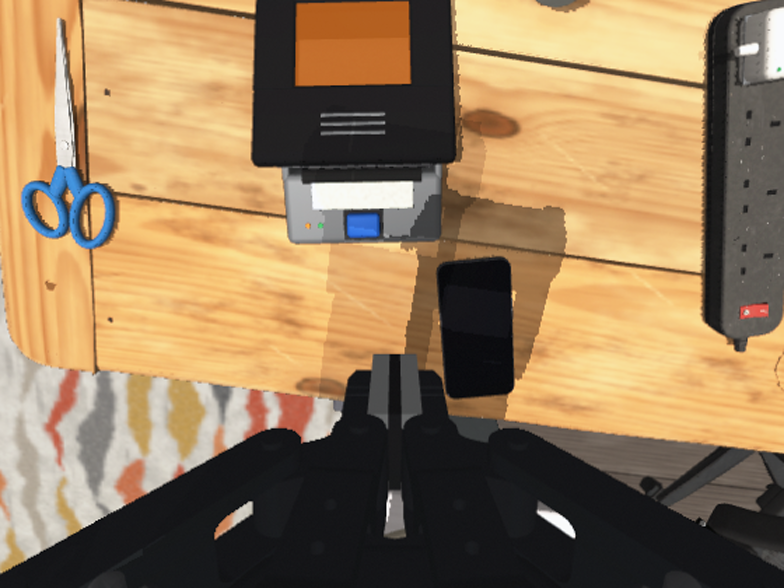

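In w2 the blue button is centred at (363,224), the deck's front edge runs from (290,243) to (440,243), and the cover's front edge from (253,163) to (455,160). The rocker is at (754,311). I'll compute targets from these.

Run:
```python
from h import *
np.set_printoptions(precision=1,suppress=True)
f="pics/w2"; g=lambda x,y,z:wonz(f,(x/1.4,y/1.4),z)
print("rockC",g(754,311.5,34))
B=g(363,224.5,86.5); print("button",B)
l,r=g(291,242,78),g(440,242,78); print("front",l,r,np.linalg.norm(l-r))
l,r=g(289,185,80),g(441,185,80); print("deck sides",l,r,np.linalg.norm(l-r),(l+r)/2)
yaw=None
a,b=g(300,182,80),g(427,182,80)
# cover corners: fit yaw, angle given printer position from button
from scipy.optimize import least_squares
obs=np.array([(253,164),(455,161),(363,224.5),(291,242),(440,242)])/1.4
def res(p):
    x,y,yw,th=p; c,s=np.cos(yw),np.sin(yw)
    u=lambda X:np.array([x+c*X[0]-s*X[1],y+s*X[0]+c*X[1],X[2]])
    hx=[90-140*np.cos(th),0,83+140*np.sin(th)+0]
    P=[u([hx[0],64,hx[2]]),u([hx[0],-64,hx[2]]),u([-84,0,86.5]),u([-100,62,78]),u([-100,-62,78])]
    return (wproj(f,P)-obs).ravel()
q=least_squares(res,[566,135,.14,.5]); print(q.x,np.degrees(q.x[2]),q.fun)
x,y,yw,th=q.x
print("press",x+5*np.cos(yw),y+5*np.sin(yw)," feed",x-84*np.cos(yw),y-84*np.sin(yw))
```

```text
rockC [ 429.9 -239.7   34. ]
button [471.  130.8  86.5]
front [447.3 186.7  78. ] [463.8  68.2  78. ] 119.68185661959667
deck sides [492.5 191.4  80. ] [508.7  75.1  80. ] 117.42038306014271 [500.6 133.2  80. ]
[554.2 143.6   0.2   0.5] 8.777381053260747 [-0.1  0.2  1.1  0.1  0.1 -0.2 -2.6  0.8  1.2 -0.8]
press 559.1799420468822 144.3206425845723  feed 471.2222477970359 130.73962560311773
```

Request:
servo_tool:
  deltas:
    - [[0.08,-0.022,0.05],[0,0,0],0]
    - [[0.08,-0.022,0.1],[0,0,0],0]
    - [[0.08,-0.022,0.1],[0,0,0],0]
    - [[0.08,-0.022,0.1],[0,0,0],0]
    - [[0.08,-0.022,0.1],[0,0,0],0]
    - [[0.075,-0.023,0.1],[0,0,0],0]
    - [[0,0,0.08],[0,0,0],0]
    - [[0,0,0.05],[0,0,0],0]

```text
time_s: 3.35
eef_pos: [558.8, 144.7, 191.7]
ee_rot: [0.0, 0.998, 0.069, -0.001]
force: [-0.0, 0.5, 0.5]
grip_width: 0.003
grip_force: 0.0
```

Request:
servo_tool:
  deltas:
    - [[0,0,0.03],[0,0,0],0]
    - [[0,0,0.03],[0,0,0],0]
    - [[0,0,0.03],[0,0,0],0]
    - [[0,0,0.03],[0,0,0],0]
    - [[0,0,0.03],[0,0,0],0]
    - [[0,0,0.03],[0,0,0],0]
    - [[0,0,0.03],[0,0,0],0]
    - [[0,0,0.03],[0,0,0],0]

```text
time_s: 4.15
eef_pos: [559.1, 145.2, 144.8]
ee_rot: [0.0, 0.998, 0.069, 0.0]
force: [-0.1, 0.2, 0.3]
grip_width: 0.006
grip_force: 0.0
```

Request:
servo_tool:
  deltas:
    - [[0,0,0.025],[0,0,0],0]
    - [[0,0,0.025],[0,0,0],0]
    - [[0,0,0.025],[0,0,0],0]
    - [[0,0,0.025],[0,0,0],0]
    - [[0,0,0.025],[0,0,0],0]
    - [[0,0,0.025],[0,0,0],0]
    - [[0,0,0.02],[0,0,0],0]
    - [[0,0,0],[0,0,0],0]

```text
time_s: 4.95
eef_pos: [558.8, 145.2, 110.6]
ee_rot: [-0.0, 0.998, 0.069, -0.0]
force: [0.4, 0.9, -0.0]
grip_width: 0.002
grip_force: 0.0
```

Request:
servo_tool:
  deltas:
    - [[0,0,0.015],[0,0,0],0]
    - [[0,0,0.015],[0,0,0],0]
    - [[0,0,0.01],[0,0,0],0]
    - [[0,0,0.01],[0,0,0],0]
    - [[0,0,0],[0,0,0],0]

```text
time_s: 5.45
eef_pos: [559.0, 145.2, 101.0]
ee_rot: [0.0, 0.998, 0.069, -0.0]
force: [0.5, -0.1, 1.0]
grip_width: -0.001
grip_force: 0.0
```

Request:
servo_tool:
  deltas:
    - [[0,0,0.01],[0,0,0],0]
    - [[0,0,0.005],[0,0,0],0]
    - [[0,0,0.005],[0,0,0],0]
    - [[0,0,0],[0,0,0],0]

```text
time_s: 5.85
eef_pos: [559.0, 145.2, 97.2]
ee_rot: [-0.0, 0.998, 0.069, -0.0]
force: [0.6, -0.9, -0.3]
grip_width: -0.003
grip_force: 0.0
```

Request:
servo_tool:
  deltas:
    - [[0,0,0.005],[0,0,0],0]
    - [[0,0,0],[0,0,0],0]

```text
time_s: 6.05
eef_pos: [559.1, 145.2, 96.2]
ee_rot: [-0.0, 0.998, 0.069, 0.0]
force: [0.1, 0.7, 0.0]
grip_width: 0.0
grip_force: 0.0
```

Request:
servo_tool:
  deltas:
    - [[0,0,0.003],[0,0,0],0]
    - [[0,0,0],[0,0,0],0]

```text
time_s: 6.25
eef_pos: [559.1, 145.2, 95.8]
ee_rot: [-0.0, 0.998, 0.069, 0.0]
force: [-0.8, -0.6, 0.3]
grip_width: 0.005
grip_force: 0.8
```

Run:
```python
from h import *
a=[]
for i in range(3): s=wsnap("pics/w3"); a.append(s["force"])
print(np.mean(a,0),s["eef_pos"])
```

```text
[-1.04935697 -0.53022865  0.93189172] [559.09479314 145.20883264  95.81209216]
```

View pics/w3.png

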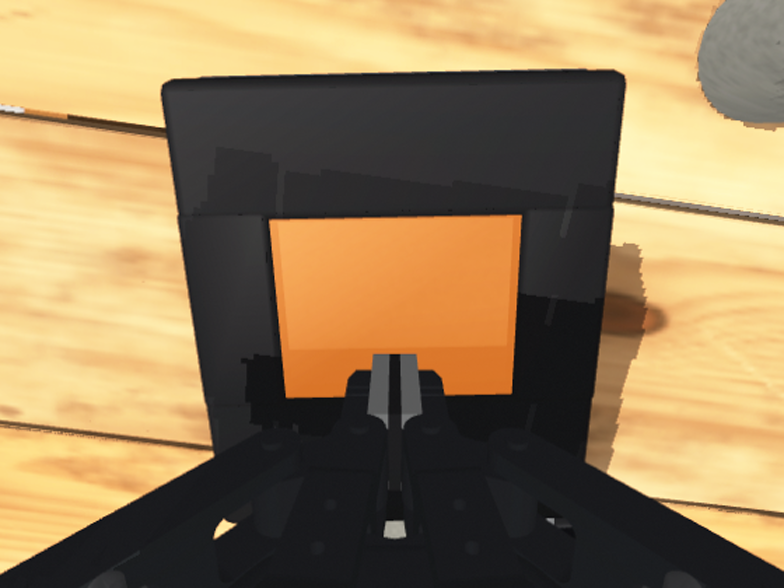

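The view shows the cover nearly flat under the fingers, which rest at (395,360) on the amber window. I'll press until a force registers.

Request:
servo_tool:
  deltas:
    - [[0,0,0.003],[0,0,0],0]
    - [[0,0,0],[0,0,0],0]

```text
time_s: 6.6
eef_pos: [559.2, 145.2, 95.7]
ee_rot: [0.0, 0.998, 0.069, 0.0]
force: [-2.5, -0.8, 6.7]
grip_width: 0.0
grip_force: 3.2
```

Request:
servo_tool:
  deltas:
    - [[0,0,0.003],[0,0,0],0]
    - [[0,0,0],[0,0,0],0]

```text
time_s: 6.8
eef_pos: [559.2, 145.2, 95.5]
ee_rot: [0.0, 0.998, 0.069, 0.0]
force: [-3.1, -0.4, 10.1]
grip_width: 0.001
grip_force: 5.1
```

Request:
servo_tool:
  deltas:
    - [[0,0,0.003],[0,0,0],0]
    - [[0,0,0],[0,0,0],0]

```text
time_s: 7.0
eef_pos: [559.2, 145.2, 95.4]
ee_rot: [0.0, 0.998, 0.069, 0.001]
force: [-4.8, -1.0, 13.9]
grip_width: 0.003
grip_force: 7.0
```

Firm contact at 95.5 mm means the cover is shut. I'll lift and move towards the strip.

Request:
servo_tool:
  deltas:
    - [[0,0,-0.02],[0,0,0],0]
    - [[0,0,-0.1],[0,0,0],0]
    - [[0,0,-0.2],[0,0,0],0]
    - [[0,0,-0.2],[0,0,0],0]
    - [[-0.09,0.19,0],[0,0,0],0]
    - [[-0.09,0.19,0],[0,0,0],0]
    - [[-0.09,0.19,0],[0,0,0],0]
    - [[-0.09,0.19,0],[0,0,0],0]

```text
time_s: 7.8
eef_pos: [507.9, -16.6, 197.8]
ee_rot: [0.0, 0.998, 0.069, 0.0]
force: [0.8, -0.8, 0.2]
grip_width: 0.005
grip_force: 0.0
```

Request:
servo_tool:
  deltas:
    - [[-0.09,0.19,0],[0,0,0],0]
    - [[-0.09,0.19,0],[0,0,0],0]
    - [[-0.09,0.19,0],[0,0,0],0]
    - [[-0.09,0.19,0],[0,0,0],0]
    - [[-0.09,0.19,0],[0,0,0],0]
    - [[-0.09,0.18,0],[0,0,0],0]
    - [[0,0,0],[0,0,-0.055],0]
    - [[0,0,0],[0,0,-0.055],0]

```text
time_s: 8.6
eef_pos: [432.2, -255.0, 197.6]
ee_rot: [-0.0, 0.988, 0.155, -0.0]
force: [-0.6, 0.4, -0.2]
grip_width: -0.001
grip_force: 0.0
```

Run:
```python
from h import *
s=wsnap("pics/w4"); print(s["time_s"],s["eef_pos"],s["ee_rot"])
a=cv2.imread("pics/w4_raw.png")[60:260,240:400]; b=optics.capture("scene")[190:270,205:285]
a=cv2.resize(a,(480,600),interpolation=cv2.INTER_CUBIC); b=cv2.resize(b,(320,320),interpolation=cv2.INTER_CUBIC)
o=np.zeros((600,800,3),np.uint8); o[:,:480]=a; o[:320,480:]=b; cv2.imwrite("pics/m1.png",o)
```

```text
8.6 [ 432.21978936 -255.03470805  197.59449882] [-1.38579826e-04  9.87871193e-01  1.55275510e-01 -4.91878143e-05]
```

View pics/m1.png

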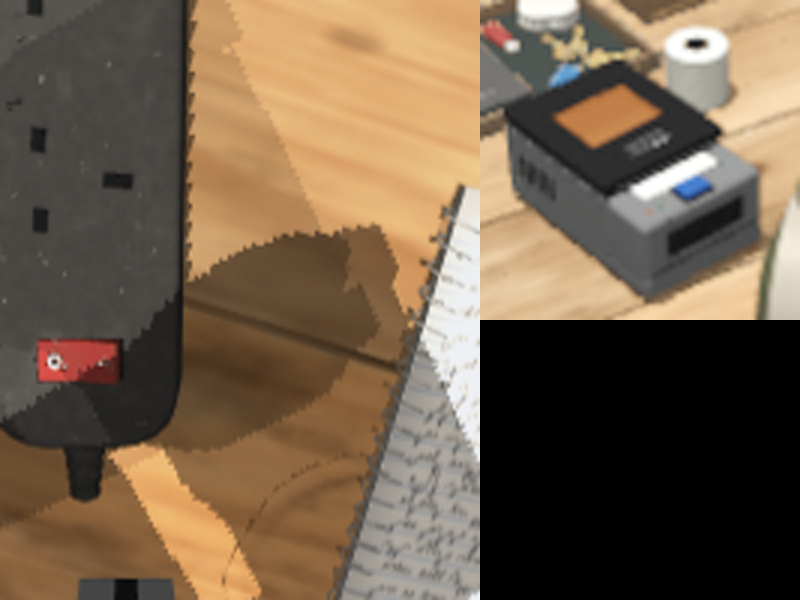

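The cover is shut in the scene view. In the wrist crop the rocker spans (37–122, 361). I'll refine the target from that.

Run:
```python
from h import *
f="pics/w4"; d=np.load(f+".npz"); q=d["q"]; R=Ro.from_quat([q[1],q[2],q[3],q[0]]).as_matrix()
g=lambda x,y,z:wonz(f,(240+x/3,60+y/3),z)
yw=np.radians(17.9); X=np.array([np.sin(yw),-np.cos(yw),0])
c=g(79.5,361,34); r=g(122,361,36); l=g(37,361,32); print(c,r,l,np.linalg.norm(r-l))
for t in ((l+r)/2*[1,1,0]+14*X, np.array([434.6,-254,0])): print(t, R.T@(t-d["p"]))
```

```text
[ 430.73685539 -240.42436113   34.        ] [ 435.02167619 -252.14830275   36.        ] [ 426.40245333 -228.54475079   32.        ] 25.444423113257084
[ 435.01505741 -253.66884842    0.        ] [  3.09020097  -0.38533259 197.59445143]
[ 434.6 -254.     0. ] [ 2.59356590e+00 -1.97482606e-01  1.97594424e+02]
```

Request:
servo_tool:
  deltas:
    - [[0.015,0,0.1],[0,0,0],0]
    - [[0,0,0.2],[0,0,0],0]
    - [[0,0,0.2],[0,0,0],0]
    - [[0,0,0.15],[0,0,0],0]
    - [[0,0,0.07],[0,0,0],0]
    - [[0,0,0.04],[0,0,0],0]
    - [[0,0,0],[0,0,0],0]

```text
time_s: 9.4
eef_pos: [435.5, -252.7, 45.4]
ee_rot: [-0.0, 0.988, 0.154, -0.0]
force: [-0.3, -0.5, -0.3]
grip_width: 0.003
grip_force: 0.0
```

Request:
servo_tool:
  deltas:
    - [[0,0,0.01],[0,0,0],0]
    - [[0,0,0.01],[0,0,0],0]
    - [[0,0,0.005],[0,0,0],0]
    - [[0,0,0],[0,0,0],0]

```text
time_s: 9.8
eef_pos: [435.6, -253.1, 41.1]
ee_rot: [0.0, 0.988, 0.155, 0.0]
force: [0.9, 0.5, -0.2]
grip_width: 0.005
grip_force: 0.0
```

Request:
servo_tool:
  deltas:
    - [[0,0,0.01],[0,0,0],0]
    - [[0,0,0.01],[0,0,0],0]
    - [[0,0,0.005],[0,0,0],0]
    - [[0,0,0],[0,0,0],0]

```text
time_s: 10.2
eef_pos: [435.6, -253.1, 35.8]
ee_rot: [-0.0, 0.988, 0.155, -0.0]
force: [-0.8, 0.3, -0.6]
grip_width: -0.001
grip_force: 0.0
```

Request:
servo_tool:
  deltas:
    - [[0,0,0.005],[0,0,0],0]
    - [[0,0,0.005],[0,0,0],0]
    - [[0,0,0],[0,0,0],0]

```text
time_s: 10.5
eef_pos: [435.7, -253.2, 33.9]
ee_rot: [0.0, 0.988, 0.155, 0.0]
force: [-0.0, -1.1, 1.6]
grip_width: -0.002
grip_force: 0.6
```

Request:
servo_tool:
  deltas:
    - [[0,0,0.004],[0,0,0],0]
    - [[0,0,0],[0,0,0],0]

```text
time_s: 10.7
eef_pos: [435.8, -253.4, 33.3]
ee_rot: [0.001, 0.988, 0.155, 0.0]
force: [0.3, -1.5, 3.6]
grip_width: 0.001
grip_force: 1.5
```

Request:
servo_tool:
  deltas:
    - [[0,0,0.003],[0,0,0],0]
    - [[0,0,0],[0,0,0],0]

```text
time_s: 10.9
eef_pos: [435.8, -253.3, 32.6]
ee_rot: [0.0, 0.988, 0.155, 0.0]
force: [0.4, -2.2, 2.8]
grip_width: -0.0
grip_force: 1.8
```

Request:
servo_tool:
  deltas:
    - [[0,0,0.003],[0,0,0],0]
    - [[0,0,0],[0,0,0],0]

```text
time_s: 11.1
eef_pos: [435.8, -253.3, 32.4]
ee_rot: [0.0, 0.988, 0.155, 0.0]
force: [-0.7, -2.4, 8.1]
grip_width: 0.0
grip_force: 4.2
```

Request:
servo_tool:
  deltas:
    - [[0,0,0.003],[0,0,0],0]
    - [[0,0,0],[0,0,0],0]
    - [[0,0,0],[0,0,0],0]

```text
time_s: 11.4
eef_pos: [435.9, -253.4, 32.3]
ee_rot: [0.001, 0.988, 0.155, 0.0]
force: [-1.1, -2.2, 12.7]
grip_width: -0.0
grip_force: 6.6
```

Request:
servo_tool:
  deltas:
    - [[0,0,-0.02],[0,0,0],0]
    - [[0,0,-0.05],[0,0,0],0]
    - [[0,0,-0.2],[0,0,0],0]
    - [[0,0,-0.2],[0,0,0],0]
    - [[0,0,-0.2],[0,0,0],0]
    - [[0,0,-0.15],[0,0,0],0]
    - [[0,0,0],[0,0,0],0]

```text
time_s: 12.1
eef_pos: [436.5, -253.6, 199.3]
ee_rot: [0.002, 0.988, 0.155, 0.002]
force: [0.0, -0.3, -0.2]
grip_width: 0.001
grip_force: 0.0
```

Run:
```python
from h import *
s=wsnap("pics/w5"); print(s["time_s"],s["eef_pos"],s["ee_rot"])
a=cv2.imread("pics/w5_raw.png")[60:260,200:360]; b=cv2.imread("pics/w4_raw.png")[60:260,220:380]
a=cv2.resize(a,(400,500),interpolation=cv2.INTER_CUBIC); b=cv2.resize(b,(400,500),interpolation=cv2.INTER_CUBIC)
cv2.imwrite("pics/m2.png",np.hstack([a,b]))
```

```text
12.1 [ 436.53655913 -253.59046352  199.34403666] [0.00247385 0.9879339  0.15484233 0.00208293]
```

View pics/m2.png

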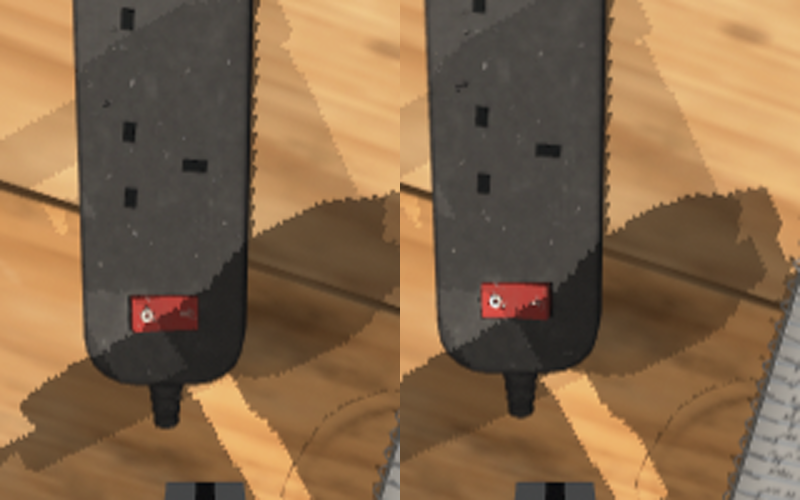

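The dark side face moved from the right of the rocker (before, right panel) to the left (now), so the rocker has tipped to on. Next is the feed button.

Request:
servo_tool:
  deltas:
    - [[0.075,-0.178,0],[0,0,0],0]
    - [[0.075,-0.178,0],[0,0,0],0]
    - [[0.075,-0.178,0],[0,0,0],0]
    - [[0.075,-0.178,0],[0,0,0],0]
    - [[0.075,-0.178,0],[0,0,0],0]
    - [[0.075,-0.178,0],[0,0,0],0]
    - [[0.075,-0.178,0],[0,0,0],0]
    - [[0.075,-0.178,0],[0,0,0],0]

```text
time_s: 12.95
eef_pos: [461.7, 56.6, 194.0]
ee_rot: [-0.001, 0.988, 0.155, -0.001]
force: [2.0, 0.3, -0.2]
grip_width: 0.002
grip_force: 0.0
```

Request:
servo_tool:
  deltas:
    - [[0.075,-0.178,0],[0,0,0],0]
    - [[0.075,-0.178,0],[0,0,0],0]
    - [[0,0,0],[0,0,0.05],0]
    - [[0,0,0],[0,0,0.05],0]
    - [[0,0,0],[0,0,0],0]
    - [[0,0,0],[0,0,0],0]

```text
time_s: 13.55
eef_pos: [469.1, 131.7, 194.5]
ee_rot: [-0.0, 0.997, 0.078, -0.001]
force: [-0.6, 0.3, 0.0]
grip_width: -0.002
grip_force: 0.0
```

Run:
```python
from h import *
s=wsnap("pics/w6"); print(s["time_s"],s["eef_pos"],s["ee_rot"])
im=cv2.imread("pics/w6_raw.png"); h=cv2.cvtColor(im,cv2.COLOR_BGR2HSV)
m=cv2.inRange(h,(105,150,60),(125,255,255)); n,_,st,c=cv2.connectedComponentsWithStats(m)
i=1+np.argmax(st[1:,4]); print(st[i],c[i])
b=wonz("pics/w6",c[i],86.5); q=s["ee_rot"]; R=Ro.from_quat([q[1],q[2],q[3],q[0]]).as_matrix()
print(b, R.T@(b-s["eef_pos"]))
```

```text
13.55 [469.05040612 131.71987752 194.47108464] [-1.01971741e-04  9.96978940e-01  7.76659929e-02 -9.87753871e-04]
[267 187  35  25 860] [284.05697674 199.01395349]
[471.28545465 131.58322006  86.5       ] [  2.39786046   0.51965352 107.96642747]
```

Request:
servo_tool:
  deltas:
    - [[0.01,0.002,0.1],[0,0,0],0]
    - [[0,0,0.15],[0,0,0],0]
    - [[0,0,0.15],[0,0,0],0]
    - [[0,0,0.07],[0,0,0],0]
    - [[0,0,0.03],[0,0,0],0]
    - [[0,0,0],[0,0,0],0]
    - [[0,0,0],[0,0,0],0]

```text
time_s: 14.3
eef_pos: [472.0, 131.6, 96.1]
ee_rot: [0.0, 0.997, 0.077, 0.001]
force: [-0.4, -1.3, 0.8]
grip_width: 0.003
grip_force: 0.0
```

Request:
servo_tool:
  deltas:
    - [[0,0,0.01],[0,0,0],0]
    - [[0,0,0.01],[0,0,0],0]
    - [[0,0,0.005],[0,0,0],0]
    - [[0,0,0.005],[0,0,0],0]
    - [[0,0,0.005],[0,0,0],0]
    - [[0,0,0],[0,0,0],0]

```text
time_s: 14.9
eef_pos: [471.6, 131.7, 88.2]
ee_rot: [0.0, 0.997, 0.077, -0.0]
force: [0.5, 0.0, -0.7]
grip_width: 0.001
grip_force: 0.0
```

Request:
servo_tool:
  deltas:
    - [[0,0,0.005],[0,0,0],0]
    - [[0,0,0.005],[0,0,0],0]
    - [[0,0,0],[0,0,0],0]

```text
time_s: 15.2
eef_pos: [471.6, 131.7, 86.3]
ee_rot: [-0.0, 0.997, 0.077, 0.0]
force: [0.1, 0.6, 1.1]
grip_width: 0.007
grip_force: 0.6
```

Request:
servo_tool:
  deltas:
    - [[0,0,0.005],[0,0,0],0]
    - [[0,0,0.005],[0,0,0],0]
    - [[0,0,0.005],[0,0,0],0]
    - [[0,0,0.005],[0,0,0],0]
    - [[0,0,0],[0,0,0],0]

```text
time_s: 15.7
eef_pos: [471.7, 131.7, 82.5]
ee_rot: [0.0, 0.997, 0.077, 0.0]
force: [-1.5, -0.1, 4.5]
grip_width: 0.001
grip_force: 2.2
```

Request:
servo_tool:
  deltas:
    - [[0,0,0.003],[0,0,0],0]
    - [[0,0,0],[0,0,0],0]

```text
time_s: 15.9
eef_pos: [471.7, 131.7, 82.4]
ee_rot: [0.0, 0.997, 0.077, 0.0]
force: [-2.4, 0.0, 10.7]
grip_width: -0.004
grip_force: 5.1
```

The button is at its stop, so it's fully down. I'll release, lift, and check.

Request:
servo_tool:
  deltas:
    - [[0,0,-0.02],[0,0,0],0]
    - [[0,0,-0.03],[0,0,0],0]
    - [[0,0,-0.15],[0,0,0],0]
    - [[0,0,-0.2],[0,0,0],0]
    - [[0,0,-0.2],[0,0,0],0]
    - [[0,0,-0.2],[0,0,0],0]
    - [[0,0,0],[0,0,0],0]
    - [[0,0,0],[0,0,0],0]

```text
time_s: 16.7
eef_pos: [471.5, 131.7, 241.8]
ee_rot: [0.0, 0.997, 0.077, 0.0]
force: [0.7, 0.1, -0.4]
grip_width: 0.001
grip_force: 0.0
```

Request:
servo_tool:
  deltas:
    - [[0,0,-0.2],[0,0,0],0]
    - [[0,0,-0.2],[0,0,0],0]
    - [[0,0,0],[0,0,0],0]
    - [[0,0,0],[0,0,0],0]

```text
time_s: 17.1
eef_pos: [471.4, 131.7, 320.4]
ee_rot: [-0.0, 0.997, 0.077, -0.001]
force: [-0.1, 0.5, 0.4]
grip_width: 0.001
grip_force: 0.0
```

Run:
```python
from h import *
s=wsnap("pics/w7"); print(s["time_s"],s["eef_pos"],s["force"])
```

```text
17.1 [471.42395147 131.69262415 320.44961093] [-0.11606893  0.4955012   0.36118802]
```

View pics/w7.png

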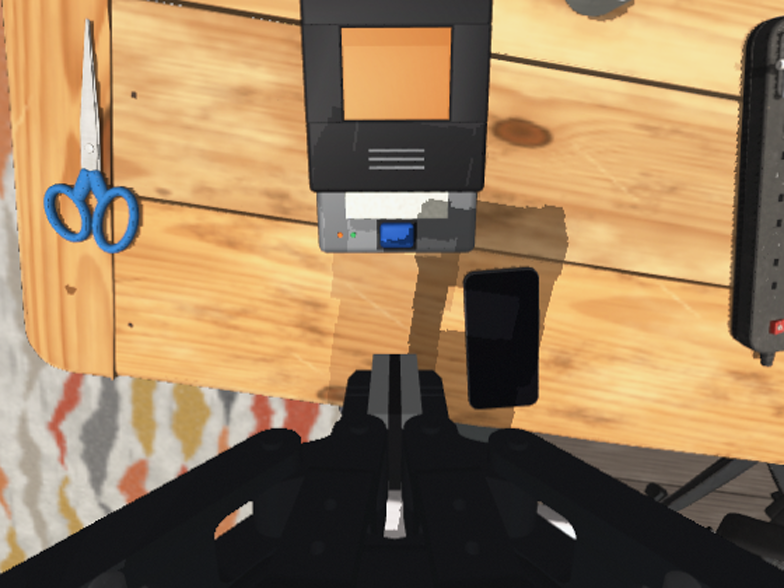

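The cover is flat and shut, with its front edge at row 190. The button at (397,235) has been let go, and nothing else has moved. Handing in.

```bash
python3 -c "
from h import *
print(ctrl.finish_job())"
```

```text
the job is handed in; nothing more can be done
None
```

I shut the cover, then switched the power strip on, then pressed the feed button fully down once and let it go; the job was handed in at about 17 s. I did not see a label advance, and no verdict came back when I handed it in.

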